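# Wind and set the free-standing brew timer, then start it

## Task

Set the blue wind-up brew timer that stands loose on the worktop: wind its stiff black dial clockwise as far as its stop, then turn it back until the white pointer is at the red mark, and after that push the red start button fully down and let it come up again. The timer is light and its dial is stiff, so press down on the dial while you turn or the whole timer will spin; keep it standing where it is, never lean on it with more than about 3 kg, and leave the things around it alone.

Things in the scene. Friction and masses are not known exactly. Their poses are not given: they have to be found in the camera images.
- timer: The free-standing timer, loose on the worktop, 0.33 to 0.5 kg with everything on it: blue housing with rounded edges, 116 (x) x 96 (y) mm, top face 42 mm above the worktop, on four rubber feet (at x +-40, y +-32 mm; friction on the worktop about 0.5 to 0.7). Origin: centre of its underside on the worktop; z up; its front with the button looks along its own -x. A white scale ring (radius 38 mm, top at 44 mm) lies round the dial axis, which stands at x = +12, y = 0 mm.
- dial (a joint): Angle of the black dial in rad: 0 at one stop, 1.8 at the other (fully wound), growing clockwise seen from above; 1.1 puts the white pointer at the red mark. Turning it takes about 0.36 N m at any angle, and it stays where it is left. With its own weight alone the timer can resist only 0.1 to 0.18 N m before its feet slip round; about 15 N of downward push on the dial makes it stand firm, slipping may begin below 11 N.
- dial_grip (a point): Point on the dial axis at the middle of its grip bar, 66 mm above the worktop. The dial is a disc (radius 29 mm, 6 mm thick, its upper face 51 mm above the worktop) with an upright grip bar on it: 46 mm long, 14 mm wide, from 51 to 81 mm above the worktop. Disc and bar are one part, turn together and carry downward push with no play. The point's x axis lies along the bar, its -x end has the white pointer, y across the bar, z up.
- dial_pointer (a point): Tip of the white pointer line on the dial disc, 27 mm from the dial axis, 51 mm above the worktop.
- set_mark (a point): The red mark on the white scale ring, 34 mm from the dial axis straight toward the timer's front, 44 mm above the worktop. Its axes are those of the timer.
- timer_front (a point): Middle of the front face of the blue housing, 58 mm in front of the timer's origin and 24 mm above the worktop; used to see whether the housing has turned or shifted.
- start_button (a joint): How far the red start button is pushed down, in m: 0 up, 0.004 fully down. Sprung: starts to move at 2.7 N, fully down at about 5.1 N, comes up by itself when let go.
- button_top (a point): Centre of the top of the red start button (18 mm diameter), 50 mm above the worktop when up, at x = -42 mm of the timer (54 mm in front of the dial axis).
- counter: The fixed worktop the timer stands on, top at z = 0.
- shot_glass: Bystander: empty clear shot glass, 49 mm diameter, 61 mm high, on the worktop 125 to 150 mm from the timer's origin. Origin: centre of its underside.
- sugar_pot: Bystander: small round metal sugar pot with a knob on its lid, 66 mm diameter, 67 mm high, on the worktop 125 to 150 mm from the timer's origin. Origin: centre of its underside.
- dosing_cup: Bystander: open steel dosing cup, 59 mm diameter, 52 mm high, on the worktop 125 to 150 mm from the timer's origin. Origin: centre of its underside.
Not all that is in view belongs to the job. There is more than one size of the timer; the job needs the largest.

How it is judged:
By the outcome, as a careful person would: the job done as asked, in the order asked, and still so for the second after the job is handed in, with the robot touching nothing.
It also fails if it takes over 70 s, if anything falls off the work surface, if the arm or the gripper's body presses on something with over 40 N, if the wrist force passes 120 N, or if a joint passes its speed limit or range.

## Robot

A 6-joint arm with a two-finger parallel gripper is mounted at the origin on a cart in front of the work surface, level with it; the furniture and walls round the work are solid. World frame = base frame: x ahead of the robot, y to its left, z up, the work surface at z = 0. Lengths are in mm, angles in degrees, forces in N, time in s.
With the tool pointing down it reaches from about 300 to 850 mm from the base axis. Payload 4.2 kg.
Tool frame: the origin (TCP) lies at the very end of the fingers, on their centre line; the grasp point (between the pads) lies 19 mm behind it; z points along the fingers, y is the line along which they close (so a half turn about z gives the same grasp; the last joint's range is limited). The gripper opens to 91 mm and grips with 3 to 60 N. Pads are 32 mm wide; open, the fingers measure 118 mm over their backs; the gripper's body (76 mm by 178 mm) begins 60 mm behind the grasp point.
Start: joints at [-72.708, 18.312, 89.639, -0, 72.044, -1.146], TCP at [181.861, -545.499, 213.976] pointing down, gripper open.
Joint ranges: [-177.97, 177.97], [-48.28, 115.42], [12.27, 149.76], [-77.06, 257.06], [2.81, 150.46], [-146.56, 146.56]. Speed limits (degrees/s): [147.25, 147.25, 180, 180, 180, 180].

## Interface

Orientations are given as [roll, pitch, yaw] about the fixed x, y, z axes, in that order (R = Rz(yaw) Ry(pitch) Rx(roll)).
In Python, from workcell import env gives the robot as it stands.
- The arm moves only by the shell command python3 -m pendant 'ROWS' [FORCE]. ROWS is a JSON object of lists of equal length, an entry for each row: "translation": the shift along the tool's x, y, z in mm, a list of three; "roll": the turn about the tool's z in rad; "hand": the closure in counts, from 0 (fully open) to 255 (shut). In form: {"translation": [[dx, dy, dz], ...], "roll": [roll, ...], "hand": [hand, ...]}. A call has exactly 8 rows; each row shifts and turns the commanded pose from where the row before left it, along the tool's axes as they then stand; what a row does not reach is not made up. A row lasts 1/12 s, in which the tool goes at most 41.7 mm and 7.16 degrees, less where a joint would pass 70% of its speed; a pose out of reach is approached as far as the arm can. A call with a gripper value outside its range is refused whole. The fingers move at their own pace and stop on an object; FORCE is the grip in N (left out, the last holds). Time passes only in rows, so rows that do not move let the fingers close, or fill a call up. It gives the time, the measured TCP pose, the force, the opening and the grip force at its end, in the units of the state.
- env.state(): the state, without advancing time (a new reading comes with each control period).
- env.grab_frame(name): name is "scene" or "top" or "wrist"; returns a dict with "frame" (400x640x3 uint8, red, green, blue), "z_map" (400x640 float32, mm along the optical axis (not along the pixel's ray), 0 where there is no reading), "fx", "fy", "cx", "cy" (pixels), "pose" (4x4, takes a point from camera to world coordinates). Camera axes: x right, y down, z forward; pixel columns grow to the right and rows downward; lengths in mm; the calibration is good to about 2 mm. A picture is of the moment at which its call begins.
- env.job_done(): hands the job in; it is judged then, once.
Trained networks look in a picture, given as the dict that the camera call returned (one of the last four; its "shot" number tells which), for a name from the list of things; names that differ only in an ending like _2 or _b are one class to them, and where a whole thing is asked for, a point or a joint stands for the part that bears it (a point fixed in the world has none). Each returns a list of dicts, best first, with "score" (0 to 1); they miss things now and then, are a little off and sometimes report something else, mostly with a low value. They report only what shows in the picture. A call takes as long as a camera call. They do not tell look-alikes from the thing itself.
- env.recognise(picture, label): "rect" ([centre column, centre row, width, height] in pixels, round what is visible of it).
- env.regions_of(picture, label): "pixels" (400x640 bool, what is visible of it) and "rect" ([centre column, centre row, width, height] in pixels, round what is visible of it).
The state is a dict: "time_s": time; "qpos": joint angles; "qvel": joint speeds; "effort": joint torques, N m; "ee_pos": TCP position; "ee_rot": TCP orientation; "force": force on the tool from outside, world axes, zero at the start; "torque": the same for the moment, N m; "gripper_width": finger opening in mm; "gripper_force": force on a finger pad.
Only numpy, scipy, OpenCV 4.12 (cv2) and the standard library are available. Lean on these libraries where they do the work, as an engineer would, in place of code of your own. Each camera call takes 0.05 s, during which the arm holds its last target. There are 200 camera calls.

## Working session

There is one attempt and no reset: what is moved stays moved. The work goes in short steps, Python scripts to look and compute and a shell command to move; the robot and the scene stay as the last step left them, time stands still between calls to the robot, and variables do not carry over. Pictures are saved under pics/ and viewed, at most 10 in all, crops included, and the job is handed in when it is done.

```bash
mkdir -p pics; ls; cat > h.py <<'E'
import numpy as np, cv2
from workcell import env
def world(p,u,v,z=None):
    # deproject pixels (depth map)
    u=np.asarray(u,float);v=np.asarray(v,float)
    d=p["z_map"][v.astype(int),u.astype(int)] if z is None else z
    c=np.stack([(u-p["cx"])/p["fx"]*d,(v-p["cy"])/p["fy"]*d,d,np.ones_like(u)],-1)
    return (c@np.array(p["pose"]).T)[...,:3]
def atz(p,u,v,z):
    T=np.array(p["pose"]);r=T[:3,:3]@np.array([(u-p["cx"])/p["fx"],(v-p["cy"])/p["fy"],1.])
    return T[:3,3]+r*(z-T[2,3])/r[2]
def pix(p,w):
    T=np.array(p["pose"]);c=T[:3,:3].T@(np.array(w)-T[:3,3])
    return c[0]/c[2]*p["fx"]+p["cx"],c[1]/c[2]*p["fy"]+p["cy"]
def save(p,n,crop=None,s=1):
    f=p["frame"][...,::-1]
    if crop: f=f[crop[1]:crop[3],crop[0]:crop[2]]
    cv2.imwrite("pics/"+n,cv2.resize(f,None,fx=s,fy=s,interpolation=cv2.INTER_CUBIC))
E
python3 - <<'E'
from h import *
for n in("top","scene"):
    p=env.grab_frame(n);save(p,n+"0.png")
    print(n,np.round(p["pose"],2).tolist(),p["fx"])
    for l in("timer","dial_grip","dial_pointer","set_mark","button_top","shot_glass","sugar_pot","dosing_cup"):
        for r in env.regions_of(p,l)[:4]:
            v,u=np.nonzero(r["pixels"]); d=p["z_map"][v,u]; k=d>0
            if k.sum()<2: continue
            w=world(p,u[k],v[k]); print(l,round(r["score"],2),np.round(r["rect"]),np.round(np.median(w,0)),np.round(np.percentile(w,2,0)),np.round(np.percentile(w,98,0)))
print(env.state())
E
```

```text
pics
top [[0.03, -1.0, 0.07, 501.93], [-1.0, -0.03, -0.01, -232.88], [0.01, -0.07, -1.0, 905.75], [0.0, 0.0, 0.0, 1.0]] 385.2505010441751
timer 0.81 [421. 154.  39.  41.] [ 679. -458.   33.] [ 642. -502.   18.] [ 723. -416.   63.]
timer 0.77 [339. 151.  48.  48.] [ 688. -273.   33.] [ 642. -318.   17.] [ 736. -228.   63.]
timer 0.73 [366. 247.  66.  66.] [ 470. -336.   42.] [ 408. -395.   -0.] [ 529. -279.   81.]
timer 0.35 [402. 201.  20.  21.] [ 572. -421.   23.] [ 549. -437.    8.] [ 592. -392.   61.]
dial_grip 0.77 [337. 145.  15.  13.] [ 694. -267.   41.] [ 680. -286.   37.] [ 716. -248.   65.]
dial_grip 0.71 [371. 243.  25.  23.] [ 479. -341.   52.] [ 454. -369.   48.] [ 503. -320.   82.]
dial_grip 0.6 [427. 156.  18.  18.] [ 681. -468.   41.] [ 663. -490.   37.] [ 702. -451.   65.]
dial_pointer 0.76 [426. 156.  23.  20.] [ 680. -469.   40.] [ 662. -491.   36.] [ 700. -452.   65.]
dial_pointer 0.64 [336. 146.  21.  20.] [ 695. -267.   40.] [ 678. -287.   36.] [ 717. -248.   65.]
dial_pointer 0.59 [372. 243.  25.  22.] [ 479. -342.   51.] [ 454. -371.   44.] [ 505. -320.   82.]

[... 2433 characters left out ...]
] [ 583. -215.   51.]
{'time_s': 0.9, 'qpos': array([-7.27073909e+01,  1.83093863e+01,  8.96375760e+01,  1.68191655e-03,
        7.20436401e+01, -1.14435678e+00]), 'qvel': array([ 0.0082646 ,  0.00036195, -0.07841548, -0.01012446,  0.14120153,
       -0.02626085]), 'effort': array([ 5.51629910e-05, -4.12345719e+01, -2.32231879e+01,  7.26869144e-02,
        3.75731837e-02,  8.00472606e-06]), 'ee_pos': array([ 181.88285746, -545.50476318,  214.01081655]), 'ee_rot': array([ 1.79990572e+02, -1.41207520e-03,  1.84364476e+01]), 'force': array([ 0.37436417,  0.11056117, -0.29034233]), 'torque': array([-0.07508492,  0.01478656, -0.02846915]), 'gripper_force': 0.0, 'gripper_width': 91.52728370175767}
```

```bash
python3 - <<'E'
from h import *
p=env.grab_frame("top");save(p,"t1.png",(310,190,450,300),5)
a=p["frame"].astype(int);R,G,B=a[...,0],a[...,1],a[...,2]
sub=np.zeros(R.shape,bool);sub[205:290,325:405]=1
# bar top: z>70 ; 
vv,uu=np.nonzero(sub&(p["z_map"]>0)); w=world(p,uu,vv)
k=(w[:,2]>74)&(np.hypot(w[:,0]-479,w[:,1]+342)<45); q=w[k]
r=cv2.minAreaRect(q[:,:2].astype(np.float32)); print("bar",k.sum(),q.mean(0),r)
k=(abs(w[:,2]-42)<5)&(B[vv,uu]>R[vv,uu]+40)&(np.hypot(w[:,0]-470,w[:,1]+336)<80)
print("housing",k.sum(),cv2.minAreaRect(w[k][:,:2].astype(np.float32)))
m=(R[vv,uu]>G[vv,uu]+70)&(R[vv,uu]>B[vv,uu]+60)
for x in zip(uu[m],vv[m],*np.round(w[m]).astype(int).T):print(*x,end="; ")
E
```

```text
bar 151 [ 478.43649673 -344.80831202   79.83356869] ((478.1580810546875, -344.94464111328125), (45.011966705322266, 13.542487144470215), 1.0136245489120483)
housing 1066 ((467.9391174316406, -337.3945617675781), (93.74305725097656, 113.12413024902344), 56.238929748535156)
361 255 451 -326 44; 360 256 449 -324 41; 361 256 449 -326 44; 354 260 440 -310 51; 355 260 440 -312 50; 356 260 440 -314 49; 357 260 440 -316 51; 358 260 440 -319 49; 353 261 438 -308 51; 354 261 438 -310 52; 355 261 438 -312 47; 356 261 438 -315 48; 357 261 438 -317 49; 358 261 438 -319 49; 359 261 438 -321 48; 353 262 436 -308 48; 354 262 436 -310 50; 355 262 436 -312 49; 356 262 436 -314 51; 357 262 436 -316 51; 358 262 436 -319 47; 359 262 436 -321 51; 352 263 433 -306 46; 353 263 434 -308 50; 354 263 434 -310 52; 355 263 434 -312 50; 356 263 434 -315 48; 357 263 434 -317 50; 358 263 434 -319 49; 359 263 434 -321 49; 353 264 431 -308 50; 354 264 431 -310 49; 355 264 432 -312 52; 356 264 431 -314 50; 357 264 432 -317 50; 358 264 432 -319 53; 359 264 432 -321 50; 353 265 429 -308 48; 354 265 429 -310 48; 355 265 429 -312 49; 356 265 429 -315 47; 357 265 429 -317 51; 358 265 430 -319 52; 359 265 430 -321 50; 354 266 427 -310 46; 355 266 427 -312 49; 356 266 427 -315 49; 357 266 427 -317 46; 358 266 427 -319 47; 356 267 425 -315 48;
```

View pics/t1.png

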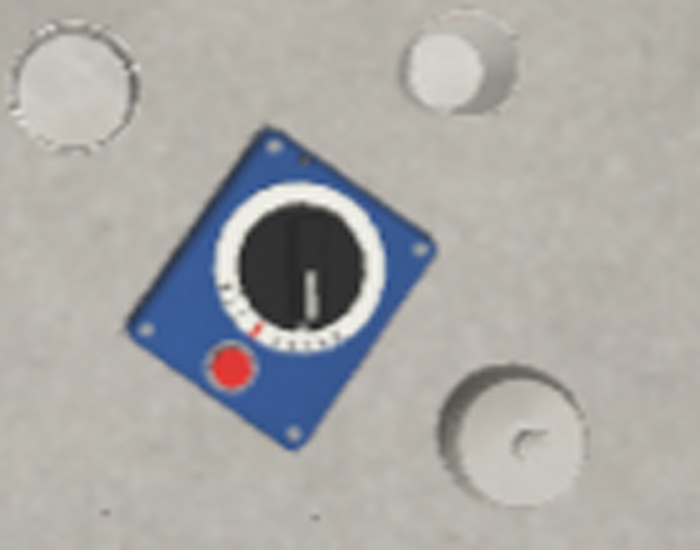

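The pointer, on the bar end, is at crop (312,320), the red mark at (258,328) and the button at (232,368). That puts the dial axis at about (478,-345), the pointer at 181°, the front at 146° and the dial at about 0.49 rad. To reach the stop I turn 75° clockwise.

```bash
python3 -m pendant '{"translation":[[40,-11,0],[40,-11,0],[40,-11,0],[40,-11,0],[40,-11,0],[40,-11,0],[40,-11,0],[40,-11,0]],"roll":[0,0,0,0,0,0,0,0],"hand":[0,0,0,0,0,0,0,0]}' && python3 -m pendant '{"translation":[[24.6,-8.7,0],[0,0,10],[0,0,10],[0,0,10],[0,0,0],[0,0,0],[0,0,0],[0,0,0]],"roll":[0,0.1,0.1,0.1,0,0,0,0],"hand":[0,0,0,0,0,0,0,0]}'
python3 - <<'E'
from h import *
p=env.grab_frame("wrist");save(p,"w1.png")
print(np.round(p["pose"],2).tolist(),p["fx"])
a=p["frame"].astype(int);R,G,B=a[...,0],a[...,1],a[...,2]
vv,uu=np.nonzero(p["z_map"]>0);w=world(p,uu,vv)
n=np.hypot(w[:,0]-478,w[:,1]+345)
k=(w[:,2]>75)&(w[:,2]<90)&(n<40);print("bar",k.sum(),w[k].mean(0),cv2.minAreaRect(w[k][:,:2].astype(np.float32)))
b=(B[vv,uu]>R[vv,uu]+40)&(abs(w[:,2]-42)<4)&(n<100);print("housing",cv2.minAreaRect(w[b][:,:2].astype(np.float32)))
r=(R[vv,uu]>G[vv,uu]+70)&(R[vv,uu]>B[vv,uu]+60)&(n<90)
for lo,hi in((40,47),(47,55)):
  k=r&(w[:,2]>lo)&(w[:,2]<hi);print(lo,k.sum(),np.median(w[k],0))
E
```

```text
time_s: 1.62
ee_pos: [459.1, -359.4, 214.2]
ee_rot: [180.0, -0.0, 18.4]
force: [0.6, -0.9, -0.7]
gripper_width: 91.2
gripper_force: 0.0
time_s: 2.28
ee_pos: [478.5, -345.3, 184.8]
ee_rot: [179.9, -0.1, 1.3]
force: [0.6, -0.4, 0.2]
gripper_width: 91.4
gripper_force: 0.0
[[0.02, -0.96, -0.28, 557.89], [-1.0, -0.02, -0.01, -343.24], [0.0, 0.28, -0.96, 356.36], [0.0, 0.0, 0.0, 1.0]] 287.1384973247279
bar 626 [ 478.6021964  -346.50332385   81.28344305] ((477.4520263671875, -346.3328552246094), (45.09623718261719, 14.006152153015137), 1.686792016029358)
housing ((468.116455078125, -339.6722106933594), (92.41202545166016, 112.81696319580078), 56.32033920288086)
40 11 [ 448.88106158 -327.51807261   45.43885   ]
47 161 [ 432.90044816 -316.52175046   50.69711142]
```

View pics/w1.png

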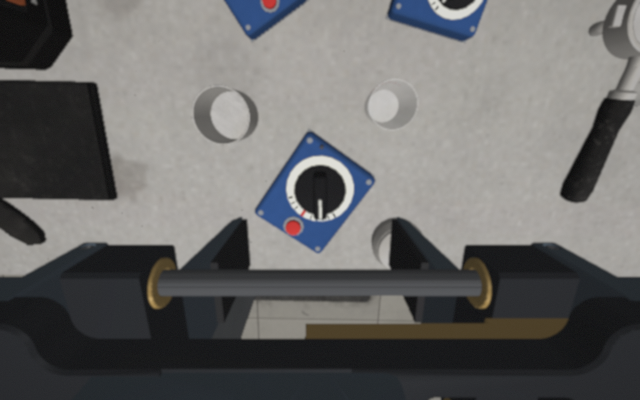

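The wrist picture shows the bar at (320,185), centred between the fingers. Both cameras agree with the current TCP to within about 1 mm. I'll descend with the hand open and then close it.

```bash
python3 -m pendant '{"translation":[[0,0,20],[0,0,20],[0,0,20],[0,0,20],[0,0,20],[0,0,15],[0,0,10],[0,0,5]],"roll":[0,0,0,0,0,0,0,0],"hand":[0,0,0,0,0,0,0,0]}' 40 && python3 -m pendant '{"translation":[[0,0,0],[0,0,0],[0,0,0],[0,0,0],[0,0,0],[0,0,0],[0,0,0],[0,0,0]],"roll":[0,0,0,0,0,0,0,0],"hand":[130,150,170,180,190,200,210,220]}' 40
```

```text
time_s: 3.0
ee_pos: [477.8, -344.6, 52.9]
ee_rot: [-179.9, 0.1, 1.3]
force: [1.0, -0.4, -0.4]
gripper_width: 91.2
gripper_force: 0.0
time_s: 3.67
ee_pos: [478.2, -344.8, 54.1]
ee_rot: [180.0, -0.0, 1.3]
force: [-0.3, 0.3, 0.5]
gripper_width: 41.0
gripper_force: 0.0
```

```bash
python3 -m pendant '{"translation":[[0,0,0],[0,0,0],[0,0,0],[0,0,0],[0,0,0],[0,0,0],[0,0,0],[0,0,0]],"roll":[0,0,0,0,0,0,0,0],"hand":[230,240,255,255,255,255,255,255]}' 40 && python3 -m pendant '{"translation":[[0,0,0],[0,0,0],[0,0,0.5],[0,0,0.5],[0,0,0.5],[0,0,0],[0,0,0],[0,0,0]],"roll":[0,0,0,0,0,0,0,0],"hand":[255,255,255,255,255,255,255,255]}' 40
```

```text
time_s: 4.33
ee_pos: [478.2, -345.0, 54.0]
ee_rot: [180.0, -0.0, 1.2]
force: [-0.6, -1.9, -0.5]
gripper_width: 14.0
gripper_force: 40.0
time_s: 5.0
ee_pos: [478.3, -345.0, 53.9]
ee_rot: [180.0, -0.0, 1.3]
force: [-3.0, -0.4, 9.4]
gripper_width: 13.9
gripper_force: 40.0
```

```bash
python3 -m pendant '{"translation":[[0,0,0.5],[0,0,0.5],[0,0,0.5],[0,0,0],[0,0,0],[0,0,0],[0,0,0],[0,0,0]],"roll":[0,0,0,0,0,0,0,0],"hand":[255,255,255,255,255,255,255,255]}' 45
```

```text
time_s: 5.67
ee_pos: [478.3, -345.0, 53.8]
ee_rot: [179.9, -0.1, 1.3]
force: [-4.7, 1.9, 16.7]
gripper_width: 14.1
gripper_force: 45.0
```

```bash
python3 -m pendant '{"translation":[[-0.2,0,0.2],[-0.2,0,0.2],[0,0,0],[0,0,0],[0,0,0],[0,0,0],[0,0,0],[0,0,0]],"roll":[0,0,0.04,0.05,0.05,0.05,0.05,0.05],"hand":[255,255,255,255,255,255,255,255]}' 45; python3 -c "
from h import *;s=env.state();print(s['torque'],s['qpos'])"
```

```text
time_s: 6.33
ee_pos: [478.3, -345.3, 53.9]
ee_rot: [179.9, -0.1, -15.4]
force: [-3.6, 1.4, 17.9]
gripper_width: 13.8
gripper_force: 45.0
[0.34706632 0.86489994 0.3977607 ] [-3.69239509e+01  2.76304265e+01  1.00096938e+02 -4.58704716e-02
  5.21138601e+01  6.85227824e+01]
```

```bash
cat > chk.py <<'E'
from h import *
p=env.grab_frame("top");a=p["frame"].astype(int);R,G,B=a[...,0],a[...,1],a[...,2]
vv,uu=np.nonzero(p["z_map"]>0);w=world(p,uu,vv);n=np.hypot(w[:,0]-478,w[:,1]+345)
b=(B[vv,uu]>R[vv,uu]+40)&(abs(w[:,2]-42)<5)&(n<90);print("housing",b.sum(),cv2.minAreaRect(w[b][:,:2].astype(np.float32)))
r=(R[vv,uu]>G[vv,uu]+70)&(R[vv,uu]>B[vv,uu]+60)&(n<90)
for lo,hi in((40,46.5),(46.5,55)):
  k=r&(w[:,2]>lo)&(w[:,2]<hi)
  if k.any():print("red",lo,k.sum(),np.round(w[k].mean(0),1))
s=env.state();print("T",np.round(s['torque'],2),"F",np.round(s['force'],1),np.round(s['qpos'],1),np.round(s['ee_rot'],1))
E
python3 -m pendant '{"translation":[[0,0,0],[0,0,0],[0,0,0],[0,0,0],[0,0,0],[0,0,0],[0,0,0],[0,0,0]],"roll":[0.06,0.06,0.06,0.06,0.06,0.06,0.06,0.06],"hand":[255,255,255,255,255,255,255,255]}' 45; python3 chk.py
```

```text
time_s: 7.0
ee_pos: [478.1, -345.6, 53.8]
ee_rot: [179.9, -0.2, -42.9]
force: [-4.3, -0.1, 17.6]
gripper_width: 13.8
gripper_force: 45.0
housing 294 ((436.0062255859375, -312.8370056152344), (95.76538848876953, 42.55778121948242), 46.21632766723633)
T [ 0.17  0.98 -0.07] F [-4.5 -0.4 17.6] [-3.690e+01  2.760e+01  1.001e+02 -1.000e-01  5.210e+01  9.620e+01] [180.   -0.2 -43.1]
```

```bash
python3 - <<'E'
from h import *
p=env.grab_frame("top");save(p,"t2.png",(310,190,450,300),5)
E
```

```text
(no output)
```

View pics/t2.png

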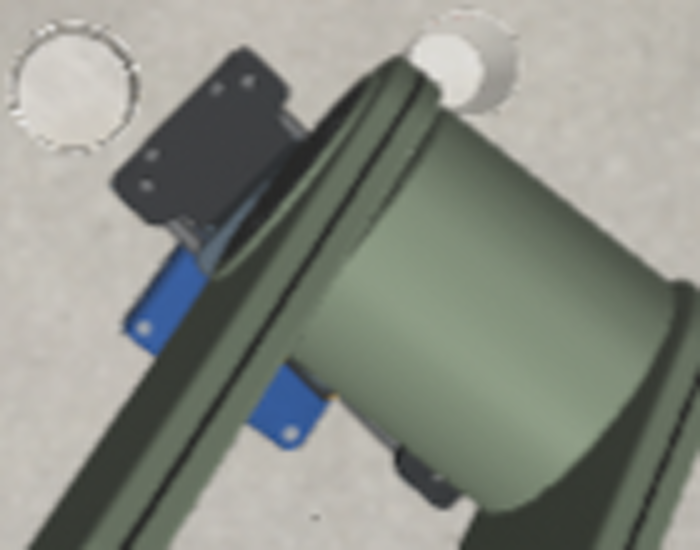

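The housing screws are at (143,328) and (290,433). Before, they were at (146,330) and (293,433), so it has shifted about 1 mm and not rotated. I'll continue to the stop.

```bash
T='from h import *;s=env.state();print("T",np.round(s["torque"],2),np.round(s["qpos"],1))'; python3 -m pendant '{"translation":[[0,0,0],[0,0,0],[0,0,0],[0,0,0],[0,0,0],[0,0,0],[0,0,0],[0,0,0]],"roll":[0.06,0.06,0.06,0.06,0.06,0.06,0.06,0.06],"hand":[255,255,255,255,255,255,255,255]}' 45; python3 -c "$T"; python3 -m pendant '{"translation":[[0,0,0],[0,0,0],[0,0,0],[0,0,0],[0,0,0],[0,0,0],[0,0,0],[0,0,0]],"roll":[0.01,0.01,0.01,0.01,0,0,0,0],"hand":[255,255,255,255,255,255,255,255]}' 45; python3 -c "$T"
```

```text
time_s: 7.77
ee_pos: [477.8, -345.8, 53.8]
ee_rot: [180.0, -0.2, -70.4]
force: [-5.6, 0.0, 18.8]
gripper_width: 13.8
gripper_force: 45.0
T [0.11 1.12 0.42] [-3.700e+01  2.760e+01  1.001e+02 -1.000e-01  5.210e+01  1.236e+02]
time_s: 8.43
ee_pos: [477.7, -345.8, 53.8]
ee_rot: [-180.0, -0.2, -72.6]
force: [-5.0, -0.5, 18.2]
gripper_width: 13.7
gripper_force: 45.0
T [0.16 1.12 0.21] [-3.700e+01  2.760e+01  1.001e+02 -1.000e-01  5.210e+01  1.257e+02]
```

```bash
T='from h import *;s=env.state();print("T",np.round(s["torque"],2),np.round(s["qpos"],1))'; python3 -m pendant '{"translation":[[0,0,0.4],[0,0,0.4],[0,0,0],[0,0,0],[0,0,0],[0,0,0],[0,0,0],[0,0,0]],"roll":[0,0,0,0,0.005,0.005,0.005,0.005],"hand":[255,255,255,255,255,255,255,255]}' 45; python3 -c "$T";python3 -m pendant '{"translation":[[0,0,0],[0,0,0],[0,0,0],[0,0,0],[0,0,0],[0,0,0],[0,0,0],[0,0,0]],"roll":[0.003,0.003,0.003,0.003,0.003,0.003,0.003,0.003],"hand":[255,255,255,255,255,255,255,255]}' 45; python3 -c "$T"
```

```text
time_s: 9.1
ee_pos: [477.7, -345.8, 53.8]
ee_rot: [-180.0, -0.2, -73.7]
force: [-6.0, 0.6, 21.8]
gripper_width: 13.8
gripper_force: 45.0
T [0.31 1.39 0.41] [-3.700e+01  2.760e+01  1.001e+02 -1.000e-01  5.210e+01  1.268e+02]
time_s: 9.77
ee_pos: [477.8, -345.9, 53.8]
ee_rot: [-180.0, -0.2, -75.0]
force: [-5.4, -0.1, 22.3]
gripper_width: 13.9
gripper_force: 45.0
T [0.3  1.22 0.59] [-3.700e+01  2.760e+01  1.001e+02 -1.000e-01  5.210e+01  1.282e+02]
```

```bash
T='from h import *;s=env.state();print("T",np.round(s["torque"],2),np.round(s["ee_rot"],1))'; python3 -m pendant '{"translation":[[0,0,0],[0,0,0],[0,0,0],[0,0,0],[0,0,0],[0,0,0],[0,0,0],[0,0,0]],"roll":[0,0,0,0,0,0,0,0],"hand":[255,255,255,255,255,255,255,255]}' 45; python3 -c "$T";python3 -m pendant '{"translation":[[0,0,0],[0,0,0],[0,0,0],[0,0,0],[0,0,0],[0,0,0],[0,0,0],[0,0,0]],"roll":[0.003,0.003,0.003,0,0,0,0,0],"hand":[255,255,255,255,255,255,255,255]}' 45; python3 -c "$T"
```

```text
time_s: 10.43
ee_pos: [477.8, -345.9, 53.8]
ee_rot: [-180.0, -0.2, -75.0]
force: [-7.0, 0.4, 22.6]
gripper_width: 13.8
gripper_force: 45.0
T [0.3  1.26 0.57] [-180.    -0.2  -75. ]
time_s: 11.1
ee_pos: [478.0, -346.0, 53.8]
ee_rot: [-180.0, -0.2, -75.6]
force: [-5.2, 0.4, 22.2]
gripper_width: 14.0
gripper_force: 45.0
T [0.31 1.22 0.58] [-180.    -0.2  -75.6]
```

The torque levels off at 0.58 N m, well above the 0.36–0.41 running torque, and the yaw is where the stop was expected. So the stop is reached. Now I turn back 0.70 rad.

```bash
T='from h import *;s=env.state();print("T",np.round(s["torque"],2),np.round(s["ee_rot"],1))'; python3 -m pendant '{"translation":[[0,0,0],[0,0,0],[0,0,0],[0,0,0],[0,0,0],[0,0,0],[0,0,0],[0,0,0]],"roll":[-0.03,-0.05,-0.06,-0.06,-0.06,-0.06,-0.06,-0.06],"hand":[255,255,255,255,255,255,255,255]}' 45; python3 -c "$T";python3 -m pendant '{"translation":[[0,0,0],[0,0,0],[0,0,0],[0,0,0],[0,0,0],[0,0,0],[0,0,0],[0,0,0]],"roll":[-0.06,-0.06,-0.06,-0.04,-0.03,-0.01,0,0],"hand":[255,255,255,255,255,255,255,255]}' 45; python3 -c "$T"
```

```text
time_s: 11.77
ee_pos: [478.4, -345.8, 53.8]
ee_rot: [-180.0, -0.2, -50.4]
force: [-5.0, 0.8, 22.2]
gripper_width: 13.4
gripper_force: 45.0
T [ 0.33  1.12 -0.35] [-180.    -0.2  -50.4]
time_s: 12.43
ee_pos: [478.5, -345.7, 53.8]
ee_rot: [180.0, -0.2, -35.6]
force: [-5.3, 1.1, 22.0]
gripper_width: 13.8
gripper_force: 45.0
T [ 0.38  1.1  -0.18] [180.   -0.2 -35.6]
```

```bash
python3 -m pendant '{"translation":[[0,0,-1],[0,0,-1],[0,0,-1],[0,0,-1],[0,0,0],[0,0,0],[0,0,0],[0,0,0]],"roll":[0,0,0,0,0,0,0,0],"hand":[255,255,255,255,255,255,255,255]}' 45; python3 -m pendant '{"translation":[[0,0,0],[0,0,0],[0,0,0],[0,0,0],[0,0,0],[0,0,0],[0,0,0],[0,0,0]],"roll":[0,0,0,0,0,0,0,0],"hand":[120,60,0,0,0,0,0,0]}' 45;  python3 -m pendant '{"translation":[[0,0,-5],[0,0,-15],[0,0,-20],[0,0,-20],[0,0,-20],[0,0,-20],[0,0,-20],[0,0,-10]],"roll":[0,0,0,0,0,0,0,0],"hand":[0,0,0,0,0,0,0,0]}' 45
cat > w.py <<'E'
from h import *
import sys
p=env.grab_frame("wrist");q=np.array(p["pose"]);
save(p,sys.argv[1],(230,120,410,260),4)
a=p["frame"].astype(int);R,G,B=a[...,0],a[...,1],a[...,2]
vv,uu=np.nonzero(p["z_map"]>0);w=world(p,uu,vv)
n=np.hypot(w[:,0]-478,w[:,1]+345)
k=(w[:,2]>75)&(w[:,2]<90)&(n<40);print("bar",k.sum(),w[k].mean(0),cv2.minAreaRect(w[k][:,:2].astype(np.float32)))
b=(B[vv,uu]>R[vv,uu]+40)&(abs(w[:,2]-42)<4)&(n<100);print("housing",cv2.minAreaRect(w[b][:,:2].astype(np.float32)))
r=(R[vv,uu]>G[vv,uu]+70)&(R[vv,uu]>B[vv,uu]+60)&(n<90)
for lo,hi in((40,47),(47,55)):
  k=r&(w[:,2]>lo)&(w[:,2]<hi);print(lo,k.sum(),w[k].mean(0))
L=a.min(-1)[vv,uu]; k=(L>150)&(n<28);print("pointer",k.sum(),np.round(w[k].mean(0),1))
# rectified to bird's-eye at z=51
H=[];g=[(-40,-40),(40,-40),(40,40),(-40,40)]
src=np.float32([pix(p,(478+x,-345+y,48)) for x,y in g]);dst=np.float32([((40-y)*7,(40-x)*7) for x,y in g])
cv2.imwrite("pics/b"+sys.argv[1],cv2.warpPerspective(p["frame"][...,::-1],cv2.getPerspectiveTransform(src,dst),(560,560),flags=cv2.INTER_CUBIC))
E
python3 w.py w2.png; python3 chk.py
```

```text
time_s: 13.1
ee_pos: [478.0, -344.8, 53.9]
ee_rot: [-180.0, -0.0, -35.6]
force: [0.2, 0.4, 4.3]
gripper_width: 13.8
gripper_force: 45.0
time_s: 13.77
ee_pos: [477.8, -344.8, 53.7]
ee_rot: [180.0, 0.0, -35.6]
force: [-0.3, 0.3, -0.5]
gripper_width: 64.5
gripper_force: 0.0
time_s: 14.43
ee_pos: [478.7, -345.5, 186.9]
ee_rot: [180.0, -0.3, -35.6]
force: [1.1, 0.4, -0.5]
gripper_width: 91.2
gripper_force: 0.0
bar 604 [ 477.8161194  -345.49487888   81.31569132] ((477.16619873046875, -345.16046142578125), (13.414931297302246, 44.636478424072266), 54.12150573730469)
housing ((467.77850341796875, -338.1447448730469), (92.83460998535156, 113.25081634521484), 55.18746566772461)
40 0 [nan nan nan]
47 157 [ 433.09767046 -313.71519056   50.80263202]
pointer 101 [ 480.3 -347.2   66. ]
housing 276 ((452.4508056640625, -293.39947509765625), (42.264278411865234, 39.667972564697266), 55.53254318237305)
red 40 2 [ 437.5 -304.8   45.1]
red 46.5 4 [ 437.9 -306.5   50. ]
T [ 0.07 -0.01 -0.02] F [-0.7  0.2 -0.8] [-36.9  20.6  90.3  -0.   68.8  88.7] [180.   -0.3 -35.6]w.py:12: RuntimeWarning: Mean of empty slice.
  k=r&(w[:,2]>lo)&(w[:,2]<hi);print(lo,k.sum(),w[k].mean(0))
  ret = um.true_divide(
```

View pics/w2.png

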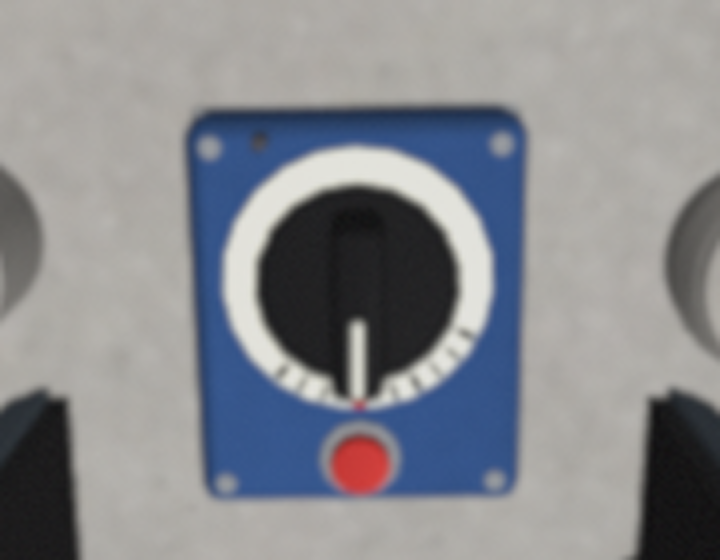

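The pointer (357,390) lines up with the red mark (359,405), within about 1° by the bar and button geometry. The housing hasn't moved. Now the button: close the hand, move over it and descend.

```bash
python3 -m pendant '{"translation":[[-10,0.3,0],[-15,0.3,0],[-15,0.2,0],[-14,0.2,0],[0,0,0],[0,0,0],[0,0,0],[0,0,0]],"roll":[0,0,0,0,0,0,0,0],"hand":[255,255,255,255,255,255,255,255]}' 20; python3 -m pendant '{"translation":[[0,0,10],[0,0,20],[0,0,20],[0,0,20],[0,0,20],[0,0,15],[0,0,10],[0,0,5]],"roll":[0,0,0,0,0,0,0,0],"hand":[255,255,255,255,255,255,255,255]}';python3 -m pendant '{"translation":[[0,0,5],[0,0,3],[0,0,0],[0,0,0],[0,0,0],[0,0,0],[0,0,0],[0,0,0]],"roll":[0,0,0,0,0,0,0,0],"hand":[255,255,255,255,255,255,255,255]}'
```

```text
time_s: 15.2
ee_pos: [433.7, -314.5, 183.3]
ee_rot: [180.0, 0.0, -35.6]
force: [-0.2, -0.5, -0.6]
gripper_width: 40.9
gripper_force: 0.0
time_s: 15.87
ee_pos: [432.7, -313.7, 61.7]
ee_rot: [-180.0, 0.2, -35.6]
force: [1.5, 0.4, 0.4]
gripper_width: 0.4
gripper_force: 0.0
time_s: 16.53
ee_pos: [433.4, -314.3, 56.1]
ee_rot: [180.0, -0.0, -35.6]
force: [0.2, 0.2, -0.1]
gripper_width: 0.3
gripper_force: 0.0
```

```bash
python3 -m pendant '{"translation":[[0,0,3],[0,0,2],[0,0,1],[0,0,1],[0,0,1],[0,0,0],[0,0,0],[0,0,0]],"roll":[0,0,0,0,0,0,0,0],"hand":[255,255,255,255,255,255,255,255]}';python3 -m pendant '{"translation":[[0,0,0.5],[0,0,0.5],[0,0,0.5],[0,0,0.5],[0,0,0],[0,0,0],[0,0,0],[0,0,0]],"roll":[0,0,0,0,0,0,0,0],"hand":[255,255,255,255,255,255,255,255]}'
```

```text
time_s: 17.2
ee_pos: [433.3, -314.1, 47.9]
ee_rot: [180.0, -0.0, -35.6]
force: [-1.1, 1.0, 3.8]
gripper_width: 0.0
gripper_force: 2.1
time_s: 17.87
ee_pos: [433.3, -314.2, 46.2]
ee_rot: [180.0, -0.0, -35.6]
force: [-1.3, 1.3, 7.8]
gripper_width: 0.4
gripper_force: 3.9
```

```bash
python3 -m pendant '{"translation":[[0,0,0.4],[0,0,0.4],[0,0,0],[0,0,0],[0,0,0],[0,0,0],[0,0,0],[0,0,0]],"roll":[0,0,0,0,0,0,0,0],"hand":[255,255,255,255,255,255,255,255]}';python3 -m pendant '{"translation":[[0,0,-2],[0,0,-3],[0,0,-5],[0,0,-15],[0,0,-25],[0,0,-30],[0,0,-30],[0,0,-25]],"roll":[0,0,0,0,0,0,0,0],"hand":[255,255,255,255,255,255,255,255]}';python3 -m pendant '{"translation":[[15,0,0],[15,0,0],[15,0,0],[9,0,0],[0,0,0],[0,0,0],[0,0,0],[0,0,0]],"roll":[0,0,0,0,0,0,0,0],"hand":[100,0,0,0,0,0,0,0]}'; python3 w.py w3.png
```

```text
time_s: 18.53
ee_pos: [433.3, -314.2, 46.2]
ee_rot: [180.0, -0.0, -35.6]
force: [-2.6, 2.5, 13.0]
gripper_width: 0.2
gripper_force: 6.5
time_s: 19.2
ee_pos: [433.7, -314.4, 181.7]
ee_rot: [180.0, -0.1, -35.6]
force: [0.6, -0.5, -0.5]
gripper_width: 0.2
gripper_force: 0.0
time_s: 19.87
ee_pos: [476.5, -345.1, 179.8]
ee_rot: [180.0, 0.1, -35.6]
force: [0.4, -0.1, 0.5]
gripper_width: 50.9
gripper_force: 0.0
bar 623 [ 477.8586355  -345.44110651   81.38926598] ((477.240966796875, -344.8809814453125), (13.098623275756836, 44.872581481933594), 54.74156951904297)
housing ((467.890869140625, -338.5133972167969), (93.14405822753906, 113.00542449951172), 55.347923278808594)
40 0 [nan nan nan]
47 168 [ 433.32152276 -314.07590008   50.63193581]
pointer 105 [ 478.8 -346.8   67.2]w.py:12: RuntimeWarning: Mean of empty slice.
  k=r&(w[:,2]>lo)&(w[:,2]<hi);print(lo,k.sum(),w[k].mean(0))
  ret = um.true_divide(
```

View pics/w3.png

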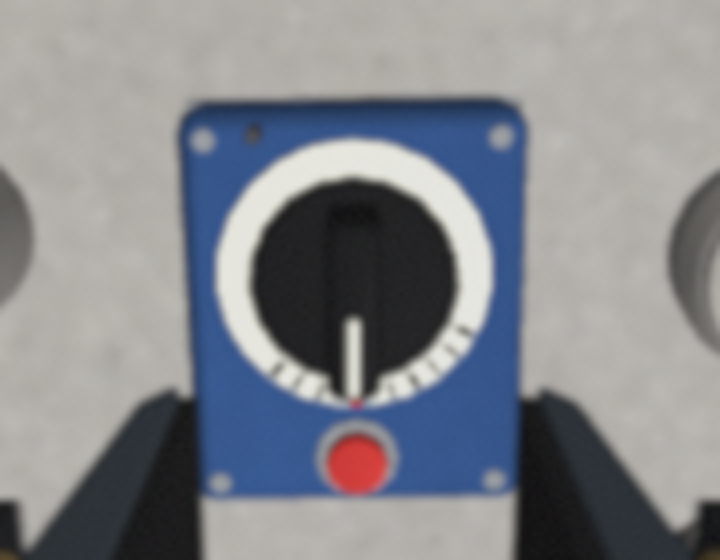

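The pointer (355,385) is at the red mark (357,404). The button is up at z≈50.6, and bar and housing agree to within about 1°. The force reached 13 N with the button bottomed at 46 mm. Handing in.

```bash
python3 -c "
from workcell import env
print(env.job_done())"
```

```text
the job is handed in; nothing more can be done
None
```

I wound the dial clockwise to its stop and turned it back to the red mark (within about 1°). I then pushed the start button fully down and it came up again; the timer ended within about 1 mm and 1° of where it stood, and I handed the job in.

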